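# Slide a loaded carton carrier over the step into the loading bay

### The arm

A 6-joint arm with a two-finger parallel gripper is mounted at the origin on the work surface; the furniture and walls round the work are solid. World frame = base frame: x ahead of the robot, y to its left, z up, the work surface at z = 0. Lengths are in m, angles in rad, forces in N, time in s.
With the tool pointing down it reaches from about 0.375 to 0.975 m from the base axis. Payload 3.8 kg.
Tool frame: the origin (TCP) lies between the finger pads; the fingertips stand 17 mm ahead of it and the grasp point (between the pads) lies 2 mm behind it; z points along the fingers, y is the line along which they close (so a half turn about z gives the same grasp; the last joint's range is limited). The gripper opens to 85 mm and grips with 20 to 120 N. Pads are 22 mm wide; open, the fingers measure 114 mm over their backs; the gripper's body (76 mm by 85 mm) begins 54 mm behind the grasp point. The pads swing forward as they close: fully open they stand 13 mm farther back than shut.
Start: joints at [-1.343, 0.264, 1.604, -0, 1.274, -0.037], TCP at [0.177, -0.651, 0.248] pointing down, gripper open.
Joint ranges: [-2.63, 2.63], [-0.94, 2.18], [0.31, 2.57], [-1.31, 4.45], [0, 2.66], [-2.55, 2.55]. Speed limits (rad/s): [2.57, 2.57, 3.14, 3.14, 3.14, 3.14].

### API

Orientations are given as a rotation vector (axis times angle).
In Python, from workcell import bot gives the robot as it stands.
- The arm moves only by the tool play_rows, never from a script. Its argument "steps" is one flat list of numbers, 4 for each row, row after row: the shift along the tool's x, y, z in m, then the turn about the tool's z in rad. A call has 1 to 10 rows; each row is the pose to reach, as a shift and turn from the pose commanded when the call began, along the tool's axes at that moment; what a row does not reach only later rows make up. A row lasts 1/8 s, in which the tool goes at most 62.5 mm and 10.7 degrees, less where a joint would pass 70% of its speed; a pose out of reach is approached as far as the arm can. A call with a gripper value outside its range is refused whole. "jaw" is the closure in counts, from 0 (fully open) to 255 (shut), set as the call begins (left out, the last holds). The fingers move at their own pace and stop on an object; "grip_force" is the grip in N (left out, the last holds). Time passes only in rows, so rows that repeat a pose let the fingers close. It gives the time, the measured TCP pose, the force, the opening and the grip force at its end, in the units of the state.
- bot.read_state(): the state, without advancing time (a new reading comes with each control period).
- bot.read_camera(name): name is "scene" or "top"; returns a dict with "pixels" (480x640x3 uint8, blue, green, red), "mtx" (3x3 intrinsics, pixels), "R" (3x3) and "t" (3): a world point X has camera coordinates R X + t. Camera axes: x right, y down, z forward; pixel columns grow to the right and rows downward; lengths in m; the calibration is good to about 2 mm. A picture is of the moment at which its call begins. There is no depth.
- bot.finish_job(): hands the job in; it is judged then, once.
The state is a dict: "time": time; "q": joint angles; "joint_vel": joint speeds; "joint_torque": joint torques, N m; "tool_pos": TCP position; "tcp_rot": TCP orientation; "wrist_force": force on the tool from outside, world axes, zero at the start; "torque": the same for the moment, N m; "width": opening from 0.0 (shut) to 1.0 (fully open); "grip_force": force on a finger pad.
Only numpy, scipy, OpenCV 4.12 (cv2) and the standard library are available. Lean on these libraries where they do the work, as an engineer would, in place of code of your own. Each camera call takes 0.05 s, during which the arm holds its last target. There are 200 camera calls.

### The job

Load the slide-carton carrier into the white station. First take the vial off the station's loading shelf and stand it upright on the bench; then lift the carrier level by its middle fin, set it down on the loading shelf with its nose towards the bay and let go. Then take it again by its rear tab (the tab is for sliding, never for carrying), slide it gently over the step, without ramming it or tipping it, until it lies flat on the bay floor, up against the back wall, both cartons still in their pockets, and let go of everything; leave the bottles and the beaker where they stand.

Things in the scene. Friction and masses are not known exactly. Their poses are not given: they have to be found in the camera images.
- station: fixed white loading station: a low open shelf, a 5 mm square step up, then a roofed bay. Origin at bench level at the foot of the step, mid-width; +x points into the bay (towards world -y within 0.18 rad), z up. Outside walls of the bay at y +-62 mm, rear outside at x 155 mm
- shelf_mid (a point): middle of the loading shelf's top, station axes. Bare metal, 160 (x) x 112 (y) mm, top 14 mm above the bench, no side walls; it ends at the step, 80 mm ahead (+x) of this point
- bay_home (a point): point on the grey bay floor (19 mm above the bench) where the middle of the carrier's underside lies when home: 75 mm past the step, 66 mm before the back wall's face; station axes. Bay 104 mm wide inside; side walls only 40 mm high over the first 30 mm past the step, then 83 mm. The roof begins 30 mm past the step, underside 57 mm and top 64 mm above the bay floor
- carrier: loose aluminium carrier, 0.27 to 0.43 kg empty, holding two slide cartons. Origin at centre of the underside of its plate, x to its nose, z up. Plate 132 (x) x 92 (y) x 6 mm, square edges (1 mm rounding), rim 12 mm high. Blue fin at the middle (carrier_grip). Rear neck 30 mm wide, z 3 to 9 mm, from the plate back to x -111 mm, carrying the blue tab (tab_grip)
- carrier_grip (a point): point in the middle carrying fin, 27 mm above the carrier's underside; axes as the carrier's. Fin 34 (x) x 12 (y) x 38 mm high, from z 6 to 44 mm above the carrier's underside; clear to both sides in y, cartons begin 29 mm ahead and behind
- tab_grip (a point): grasp point in the rear tab, 42 mm above the carrier's underside and 106 mm behind its middle; axes as the carrier's. Tab 10 (x) x 36 (y) mm, from z 6 to 56 mm above the underside; 35 mm free between it and the plate's rim. It stays outside the roof when the carrier is home
- tab: the rear tab itself, part of the carrier; origin at its foot
- carton_front: white microscope slide carton, 31 (x) x 82 (y) x 32 mm, 90 g, loose in the carrier's front pocket (1.5 to 3 mm play), origin at centre of its underside, which rests 6 mm above the carrier's underside, 45.5 mm ahead of the carrier's middle
- carton_rear: the same carton in the rear pocket, 45.5 mm behind the carrier's middle
- vial: loose small brown vial, black cap, 25 mm diameter, 73 mm high, 40 g, origin at centre of its underside; stands upright on the loading shelf at the start
- vial_mid (a point): centre of the vial, 36.5 mm above its underside
- blue_cap_bottle: bottle with blue cap, 69 mm diameter, 140 mm high, loose, origin at centre of underside; bystander
- orange_cap_bottle: bottle with orange cap, 56 mm diameter, 105 mm high; bystander
- amber_bottle: amber bottle with blue cap, 56 mm diameter, 105 mm high; bystander
- wash_bottle: white wash bottle with red spout, 66 x 97 x 179 mm; bystander
- beaker: glass beaker, 77 mm diameter, 88 mm high; bystander
There are look-alikes about, which are no part of the job. Leave any turquoise look-alike of the vial alone.

How it is judged:
On the way, in this order (a step that is already met when the one before it is completed fails the run):
1. the vial stands released on the bench, off the station (height (world z) of vial_mid below 0.042 m and angle between vial_mid's own z axis and vertical below 0.1 rad and contact force between the fingers and vial below 0.2 N), for 0.2 s.
2. the carrier rests flat on the loading shelf, nose to the bay but still short of the step, released (all of step 1 and x of carrier_grip in the frame of station between -0.115 and -0.06 m and y of carrier_grip in the frame of station between -0.018 and 0.018 m and z of carrier_grip in the frame of station between 0.037 and 0.045 m and angle between carrier_grip's own z axis and vertical below 0.04 rad and contact force between the fingers and carrier below 0.2 N and angle between the x axis of carrier_grip and the x axis of station, either way round below 0.2 rad), for 0.2 s.
3. the carrier is at home flat on the bay floor (x of carrier_grip in the frame of station between 0.066 and 0.08 m and y of carrier_grip in the frame of station between -0.01 and 0.01 m and z of carrier_grip in the frame of station between 0.043 and 0.049 m and angle between carrier_grip's own z axis and vertical below 0.03 rad and angle between the x axis of carrier_grip and the x axis of station, either way round below 0.12 rad and contact force between the fingers and carrier below 0.2 N and linear speed of each of carrier, vial below 0.02 m/s), for 0.2 s.
At the end, for the whole second after the job is handed in: the carrier lies flat on the bay floor with its nose within 9 mm of the back wall, centred within 10 mm, square with the bay within 0.12 rad, released and at rest; both cartons lie in their pockets; the vial stands upright on the bench, released (all of step 1 and all of step 3 and x of carton_front in the frame of carrier_grip between 0.0375 and 0.0535 m and y of carton_front in the frame of carrier_grip between -0.01 and 0.01 m and z of each of carton_front, carton_rear in the frame of carrier_grip below -0.016 m and x of carton_rear in the frame of carrier_grip between -0.0535 and -0.0375 m and y of carton_rear in the frame of carrier_grip between -0.01 and 0.01 m); the robot touches nothing.
It fails at once if the carrier is tipped more than 0.25 rad (angle between carrier_grip's own z axis and vertical above 0.25 rad).
It fails at once if the carrier is rammed against the station (over 100 N) (contact force between carrier and station above 100 N).
It fails at once if the rear tab is handled while the carrier is not on the station, or is lifted high above it (contact force between the fingers and tab above 0.5 N and (z of carrier_grip in the frame of station below 0.036 m or z of carrier_grip in the frame of station above 0.07 m)).
It fails at once if a bottle or the beaker is moved more than 30 mm or tipped (distance of any of blue_cap_bottle, orange_cap_bottle, amber_bottle, wash_bottle, beaker from where it was at the start of the episode above 0.03 m or angle between any of blue_cap_bottle, orange_cap_bottle, amber_bottle, wash_bottle, beaker's own z axis and vertical above 0.3 rad).
It also fails if it takes over 69 s, if anything falls off the work surface, if the arm or the gripper's body presses on something with over 40 N, if the wrist force passes 120 N, or if a joint passes its speed limit or range.

## Working session

There is one attempt and no reset: what is moved stays moved. The work goes in short steps, Python scripts to look and compute and a tool call to move; the robot and the scene stay as the last step left them, time stands still between calls to the robot, and variables do not carry over. Pictures are saved under pics/ and viewed, at most 10 in all, crops included, and the job is handed in when it is done.

Besides the shell and the picture viewer there is one more tool, called after "Emit:" as name(argument=value, ...), one argument or row to a line, values as JSON. play_rows: Moves the arm, as the interface text tells. Its arguments: {"type":"object","properties":{"steps":{"type":"array"},"jaw":{"type":"number"},"grip_force":{"type":"number"}},"required":["steps"]}

```bash
mkdir -p pics; ls
python3 - <<'E'
from workcell import bot
import cv2, numpy as np
s=bot.read_state(); print(s)
for n in ("scene","top"):
    c=bot.read_camera(n); cv2.imwrite(f"pics/{n}0.png",c["pixels"]); np.savez(f"{n}.npz",mtx=c["mtx"],R=c["R"],t=c["t"])
    print(n,c["mtx"].tolist(),(-c["R"].T@c["t"]).round(3),c["R"].round(3).tolist())
E
```

```text
pics
{'time': 0.0, 'q': array([-1.34290160e+00,  2.64759321e-01,  1.60535751e+00, -4.47843764e-05,
        1.27365405e+00, -3.68696121e-02]), 'joint_vel': array([ 1.26851720e-04,  2.12766201e-03, -9.98548583e-04,  8.50435941e-05,
       -1.13192313e-03, -1.75985843e-03]), 'joint_torque': array([ 7.08844891e-04, -5.15109730e+01, -3.67318118e+01,  2.94877891e-04,
        1.30044058e-02,  1.37727031e-05]), 'tool_pos': array([ 0.17648807, -0.65082469,  0.2469667 ]), 'tcp_rot': array([-3.11195653e+00, -4.14411974e-01,  3.92969592e-04]), 'wrist_force': array([ 0.24076655,  0.10520127, -0.19527332]), 'torque': array([-0.0053542 ,  0.01445506,  0.00495815]), 'grip_force': 0.0, 'width': 1.003695673969616}
scene [[522.0350787807585, 0.0, 312.9022236475886], [0.0, 522.0350787807585, 247.480028800792], [0.0, 0.0, 1.0]] [-0.211  0.563  0.709] [[-0.682, -0.731, -0.019], [-0.402, 0.396, -0.826], [0.612, -0.555, -0.564]]
top [[601.5411472306359, 0.0, 323.2343744108748], [0.0, 601.5411472306359, 242.0591800862692], [0.0, 0.0, 1.0]] [ 0.27  -0.068  1.529] [[0.004, -1.0, 0.006], [-0.99, -0.005, -0.139], [0.139, -0.006, -0.99]]
```

View pics/scene0.png

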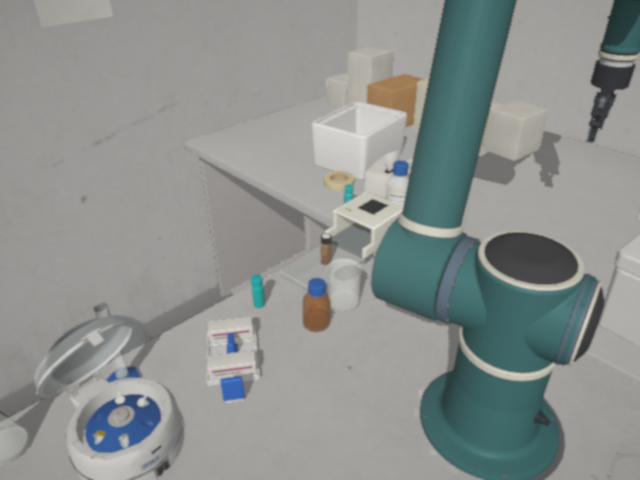

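View pics/top0.png

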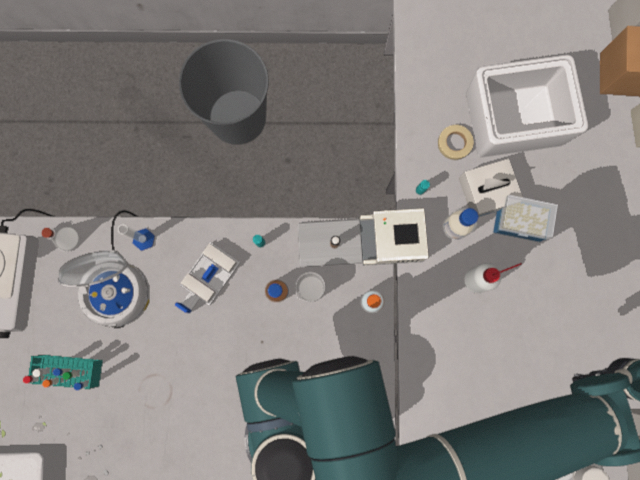

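The brown vial with the black cap is at top (336,241) and scene (326,248). It could be confused with the turquoise vials at top (259,240) and (422,187), or with the amber bottle at (277,290). The carrier has its fin at about (209,272) and its tab at about (183,307). The station's shelf is at about (330,241) and its roof at about (400,236).

```bash
cat > h.py <<'E'
import cv2, numpy as np
from workcell import bot
def cam(n):
    c=bot.read_camera(n); return c["pixels"],c
def ray(c,uv,z):
    uv=np.atleast_2d(np.asarray(uv,float)); K,R,t=np.array(c["mtx"]),np.array(c["R"]),np.array(c["t"])
    d=np.c_[uv,np.ones(len(uv))]@np.linalg.inv(K).T@R; o=-R.T@t
    return (o+d*((z-o[2])/d[:,2])[:,None])
def proj(c,X):
    p=(np.atleast_2d(X)@np.array(c["R"]).T+np.array(c["t"]))@np.array(c["mtx"]).T
    return p[:,:2]/p[:,2:]
def comps(m,a=15):
    n,l,s,ce=cv2.connectedComponentsWithStats(m.astype(np.uint8),connectivity=8)
    return [(ce[i].round(1),s[i].tolist(),l==i) for i in range(1,n) if s[i][4]>=a]
def hsv(im): return cv2.cvtColor(im,cv2.COLOR_BGR2HSV)
E
python3 - <<'E'
from h import *
im,c=cam("top"); H=hsv(im)
roi=np.zeros(im.shape[:2],bool); roi[215:320,165:440]=1
b=roi&(H[...,0]>100)&(H[...,0]<130)&(H[...,1]>120)&(H[...,2]>60)
for ce,s,m in comps(b): print("blue",ce,s,[ray(c,ce,z)[0].round(4) for z in (.044,.056)])
d=roi&(H[...,2]<70)
for ce,s,m in comps(d,8): print("dark",ce,s,ray(c,ce,.087)[0].round(4))
w=roi&(H[...,2]>200)&(H[...,1]<50)
for ce,s,m in comps(w,100):
    print("white",ce,s)
    cs,_=cv2.findContours(m.astype(np.uint8),cv2.RETR_EXTERNAL,cv2.CHAIN_APPROX_NONE)
    P=ray(c,max(cs,key=len)[:,0],.083)[:,:2].astype(np.float32)
    print(cv2.minAreaRect(P))
cv2.imwrite("pics/crop1.png",cv2.resize(im[205:325,170:440],None,fx=2.9,fy=2.9,interpolation=cv2.INTER_CUBIC))
E
```

```text
blue [209.4 272.8] [202, 265, 16, 17, 140] [array([0.3995, 0.2049, 0.044 ]), array([0.3985, 0.2027, 0.056 ])]
blue [275.  289.6] [269, 283, 13, 14, 143] [array([0.3588, 0.0421, 0.044 ]), array([0.3581, 0.0413, 0.056 ])]
blue [182.1 307.2] [175, 303, 15, 9, 63] [array([0.3147, 0.2691, 0.044 ]), array([0.3143, 0.2664, 0.056 ])]
dark [405.7 233.7] [394, 224, 24, 20, 419] [ 0.4933 -0.276   0.087 ]
white [398.8 238.4] [374, 215, 54, 47, 1693]
((0.48703229427337646, -0.2641751170158386), (0.11329802125692368, 0.12306367605924606), 3.612760543823242)
white [218.2 257.1] [202, 244, 32, 27, 343]
((0.4344514310359955, 0.1779843270778656), (0.07728064805269241, 0.027346229180693626), 56.34847640991211)
white [196.6 287.1] [181, 275, 32, 26, 341]
((0.3619002401828766, 0.22762137651443481), (0.07638826221227646, 0.025807226076722145), 56.435916900634766)
```

View pics/crop1.png

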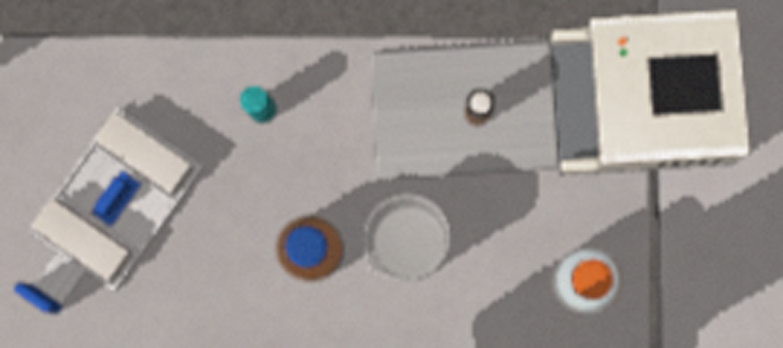

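The crop confirms the choice: the vial at crop (480,104) is brown with a dark cap and stands on the shelf. The turquoise one at (257,102) stands on the bench and stays. The roof corners lie at about crop (592,18), (737,10), (748,153) and (604,166). My region of interest clipped the roof, so I'll refine it.

Run:
```python
from h import *
im,c=cam("top"); H=hsv(im)
roi=np.zeros(im.shape[:2],bool); roi[200:270,366:440]=1
for th in (180,200,215,225):
    w=roi&(H[...,2]>th)&(H[...,1]<60)
    ce,s,m=max(comps(w,100),key=lambda q:q[1][4])
    cs,_=cv2.findContours(m.astype(np.uint8),cv2.RETR_EXTERNAL,cv2.CHAIN_APPROX_NONE)
    P=max(cs,key=len)[:,0]; P=P[P[:,0]>376]
    W=ray(c,P,.083)[:,:2].astype(np.float32); print(th,s,cv2.minAreaRect(W), cv2.boxPoints(cv2.minAreaRect(W)).round(4).tolist())
cv2.imwrite("pics/crop2.png",cv2.resize(im[200:275,295:435],None,fx=5.7,fy=5.7,interpolation=cv2.INTER_CUBIC))
s,cs=cam("scene")
cv2.imwrite("pics/crop3.png",cv2.resize(s[170:420,190:420],None,fx=2.4,fy=2.4,interpolation=cv2.INTER_CUBIC))
```

```text
180 [366, 209, 62, 55, 2088] ((0.491940438747406, -0.26367104053497314), (0.12337376922369003, 0.12375682592391968), 3.956826686859131) [[0.4260999858379364, -0.2062000036239624], [0.43470001220703125, -0.3296999931335449], [0.5577999949455261, -0.32109999656677246], [0.5491999983787537, -0.19769999384880066]]
200 [374, 209, 54, 53, 1934] ((0.4920724630355835, -0.2636517286300659), (0.12286410480737686, 0.12321218848228455), 3.8836801052093506) [[0.42660000920295715, -0.20630000531673431], [0.4350000023841858, -0.3292999863624573], [0.5575000047683716, -0.32100000977516174], [0.5491999983787537, -0.1979999989271164]]
215 [374, 209, 54, 52, 1831] ((0.4917726516723633, -0.26354020833969116), (0.12145858258008957, 0.12203265726566315), 3.4372591972351074) [[0.42750000953674316, -0.20630000531673431], [0.43479999899864197, -0.3280999958515167], [0.5561000108718872, -0.3208000063896179], [0.5486999750137329, -0.19900000095367432]]
225 [377, 243, 51, 18, 244] ((0.43656760454177856, -0.26273834705352783), (0.12537242472171783, 0.03983432427048683), 76.3821792602539) [[0.4025000035762787, -0.3190000057220459], [0.44119998812675476, -0.32839998602867126], [0.4706999957561493, -0.20649999380111694], [0.4320000112056732, -0.19709999859333038]]
```

View pics/crop2.png

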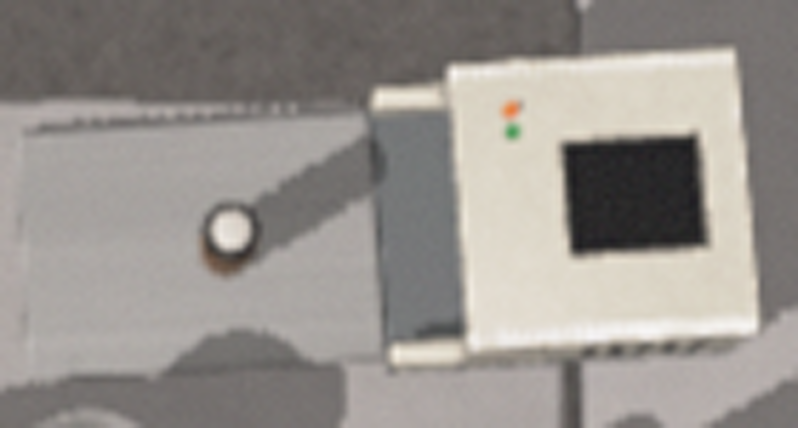

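View pics/crop3.png

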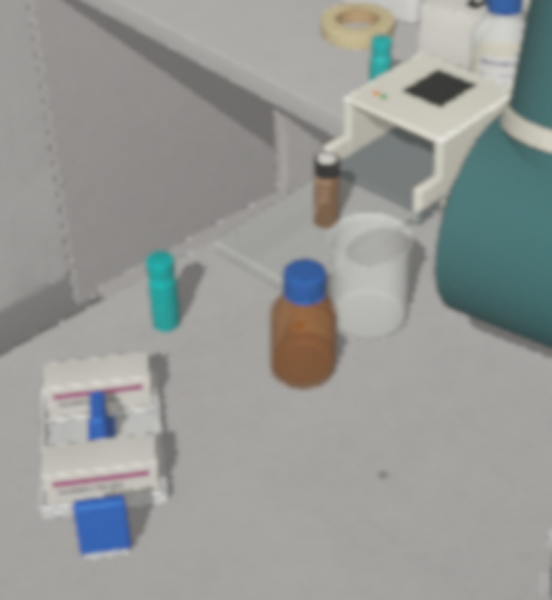

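The crops show clean roof corners at crop2 (447,66), (737,50), (757,333) and (468,347), the step edge from (372,115) to (388,345) and the vial cap at (231,230). The third crop confirms the brown vial stands on the shelf, and the carrier's tab points towards the robot side.

```bash
cat >> h.py <<'E'
from scipy.spatial.transform import Rotation as Rn
def tocmd(P=None,yaw=None):
    """shift in tool axes and turn (tool x-axis to world yaw) from the present pose"""
    s=bot.read_state(); R=Rn.from_rotvec(s["tcp_rot"]).as_matrix(); out=[]
    if P is not None: out+=list((R.T@(np.asarray(P)-s["tool_pos"])).round(4))
    cur=np.arctan2(R[1,0],R[0,0]); print("yaw",round(cur,4),"tcp",s["tool_pos"].round(4),"q6",round(s["q"][5],3),"F",s["wrist_force"].round(1),"grip",round(s["grip_force"],1),"w",round(s["width"],3),"t",round(s["time"],2))
    if yaw is not None: out.append(round(-((yaw-cur+np.pi)%(2*np.pi)-np.pi),4))
    return out
E
python3 - <<'E'
from h import *
c=dict(np.load("top.npz"))
k=lambda u,v:(295+u/5.7-.5,200+v/5.7-.5)
print("roof",ray(c,[k(447,66),k(737,50),k(757,333),k(468,347)],.083)[:,:2].round(4).tolist())
print("step",ray(c,[k(372,115),k(388,345)],.019)[:,:2].round(4).tolist())
print("shelf left",ray(c,[k(23,130),k(22,372)],.014)[:,:2].round(4).tolist())
print("vial",ray(c,k(231,230),.087).round(4))
f,r=ray(c,[(218.2,257.1),(196.6,287.1)],.038)[:,:2]
print("cartons",f.round(4),r.round(4),"mid",((f+r)/2).round(4),"len",np.linalg.norm(f-r).round(4),"ang",np.arctan2(*(f-r)[::-1]).round(4))
print("place px425,285",ray(c,(425,285),0).round(3))
print("others",ray(c,[(259,237),(277,291),(311,287),(372,300)],.08).round(3).tolist())
v=ray(c,k(231,230),.087)[0]; print(tocmd([v[0],v[1],.16]))
E
```

```text
roof [[0.5495, -0.1971], [0.5572, -0.3219], [0.4349, -0.3281], [0.4283, -0.2052]]
step [[0.5394, -0.1692], [0.436, -0.1759]]
shelf left [[0.5325, -0.013], [0.4236, -0.0137]]
vial [[ 0.4773 -0.1045  0.087 ]]
cartons [0.4394 0.1853] [0.3644 0.2365] mid [0.4019 0.2109] len 0.0908 ang -0.5997
place px425,285 [[ 0.375 -0.336  0.   ]]
others [[0.484, 0.08, 0.08], [0.353, 0.035, 0.08], [0.363, -0.047, 0.08], [0.333, -0.194, 0.08]]
yaw 0.2648 tcp [ 0.1766 -0.6511  0.2476] q6 -0.037 F [ 0.3  0.8 -0.1] grip 0.0 w 0.996 t 0.25
[np.float64(0.4333), np.float64(-0.4488), np.float64(0.0881)]
```

Emit:
play_rows(
  steps=[0.433, -0.449, 0, 0, 0.433, -0.449, 0, 0, 0.433, -0.449, 0, 0, 0.433, -0.449, 0, 0, 0.433, -0.449, 0, 0, 0.433, -0.449, 0, 0, 0.433, -0.449, 0, 0, 0.433, -0.449, 0, 0, 0.433, -0.449, 0, 0, 0.433, -0.449, 0, 0],
  jaw=50,
  grip_force=20,
)

```text
time: 1.5
tool_pos: [0.4778, -0.1029, 0.2486]
tcp_rot: [3.114, 0.415, 0.002]
wrist_force: [0.4, -0.2, 0.4]
width: 0.804
grip_force: 0.0
```

Emit:
play_rows(
  steps=[0, 0.001, 0.06, 0, 0, 0.001, 0.12, 0, 0, 0.001, 0.16, 0, 0, 0.001, 0.185, 0, 0, 0.001, 0.188, 0, 0, 0.001, 0.188, 0, 0, 0.001, 0.188, 0],
)

```text
time: 2.38
tool_pos: [0.4788, -0.1062, 0.062]
tcp_rot: [3.113, 0.414, 0.005]
wrist_force: [-0.3, -0.1, -0.2]
width: 0.802
grip_force: 0.0
```

Emit:
play_rows(
  steps=[0, 0, 0, 0, 0, 0, 0, 0, 0, 0, 0, 0, 0, 0, 0, 0, 0, 0, 0, 0, 0, 0, 0, 0],
  jaw=255,
  grip_force=25,
)

```text
time: 3.12
tool_pos: [0.4777, -0.1058, 0.0609]
tcp_rot: [3.114, 0.415, 0.001]
wrist_force: [-0.8, 0.3, 5.0]
width: 0.279
grip_force: 25.6
```

Emit:
play_rows(
  steps=[0, 0, -0.03, 0, 0, 0, -0.08, 0, 0, 0, -0.12, 0, -0.03, 0.037, -0.12, 0, -0.06, 0.073, -0.12, 0, -0.09, 0.11, -0.12, 0, -0.12, 0.147, -0.12, 0, -0.15, 0.183, -0.12, 0, -0.16, 0.195, -0.12, 0, -0.16, 0.195, -0.12, 0],
)

```text
time: 4.38
tool_pos: [0.3734, -0.3361, 0.1798]
tcp_rot: [-3.114, -0.411, 0.0]
wrist_force: [-0.4, -0.2, 0.0]
width: 0.278
grip_force: 24.9
```

Emit:
play_rows(
  steps=[0, 0, 0.04, 0, 0, 0, 0.08, 0, 0, 0, 0.11, 0, 0, 0, 0.122, 0, 0, 0, 0.127, 0, 0, 0, 0.13, 0, 0, 0, 0.13, 0],
)

```text
time: 5.25
tool_pos: [0.3746, -0.3363, 0.0512]
tcp_rot: [3.113, 0.415, 0.002]
wrist_force: [0.3, 0.0, 0.1]
width: 0.279
grip_force: 24.9
```

Emit:
play_rows(
  steps=[0, 0, 0.001, 0, 0, 0, 0.002, 0, 0, 0, 0.003, 0, 0, 0, 0.003, 0],
)

```text
time: 5.75
tool_pos: [0.3738, -0.3358, 0.0472]
tcp_rot: [-3.114, -0.415, 0.0]
wrist_force: [-0.2, -0.2, 0.2]
width: 0.279
grip_force: 24.9
```

Run:
```python
from h import *
s,c=cam("scene"); t,ct=cam("top"); p=proj(c,[.375,-.336,.05])[0]; pt=proj(ct,[.375,-.336,.05])[0]; print(p,pt)
def cr(im,p,w=40): x,y=[int(np.clip(v,w,m-w)) for v,m in zip(p,(640,480))]; return cv2.resize(im[y-w:y+w,x-w:x+w],(400,400))
cv2.imwrite("pics/v1.png",np.hstack([cr(s,p),cr(t,pt)]))
print(tocmd())
```

```text
[428.04801155 227.43813078] [428.61825311 283.62027385]
yaw 0.2647 tcp [ 0.3739 -0.3358  0.0472] q6 0.525 F [-0.2  0.8 -0.7] grip 24.9 w 0.279 t 5.85
[]
```

Emit:
play_rows(
  steps=[0, 0, 0.001, 0, 0, 0, 0.001, 0, 0, 0, 0.001, 0],
)

```text
time: 6.22
tool_pos: [0.3741, -0.336, 0.0469]
tcp_rot: [3.114, 0.415, 0.0]
wrist_force: [-1.0, 1.0, 5.9]
width: 0.279
grip_force: 25.6
```

Emit:
play_rows(
  steps=[0, 0, 0.001, 0, 0, 0, 0.001, 0, 0, 0, 0.001, 0],
)

```text
time: 6.6
tool_pos: [0.3742, -0.336, 0.0468]
tcp_rot: [-3.114, -0.415, -0.0]
wrist_force: [-2.1, 3.2, 12.5]
width: 0.279
grip_force: 26.7
```

Touching the bench. I'll back off 1.5 mm and release.

Emit:
play_rows(
  steps=[0, 0, -0.002, 0, 0, 0, -0.002, 0],
)

```text
time: 6.85
tool_pos: [0.374, -0.3359, 0.0473]
tcp_rot: [3.114, 0.415, 0.0]
wrist_force: [-0.8, 0.1, 0.2]
width: 0.28
grip_force: 24.9
```

Emit:
play_rows(
  steps=[0, 0, 0, 0, 0, 0, 0, 0, 0, 0, 0, 0, 0, 0, -0.03, 0, 0, 0, -0.09, 0, 0, 0, -0.15, 0, 0, 0, -0.2, 0, 0, 0, -0.2, 0],
  jaw=80,
)

```text
time: 7.85
tool_pos: [0.3763, -0.3383, 0.2531]
tcp_rot: [3.105, 0.414, 0.01]
wrist_force: [-0.1, 0.2, 1.2]
width: 0.684
grip_force: 0.0
```

Run:
```python
from h import *
t,ct=cam("top"); pt=proj(ct,[.375,-.336,.05])[0]; H=hsv(t)
s,c=cam("scene"); p=proj(c,[.375,-.336,.05])[0]
def cr(im,p,w=40): x,y=[int(np.clip(v,w,m-w)) for v,m in zip(p,(640,480))]; return cv2.resize(im[y-w:y+w,x-w:x+w],(400,400))
cv2.imwrite("pics/v2.png",np.hstack([cr(s,p),cr(t,pt)]))
# next: above the carrier fin
print(tocmd([.4019,.2109,.25],2.5419))
```

```text
yaw 0.2648 tcp [ 0.374  -0.3359  0.2477] q6 0.525 F [ 0.   0.2 -0.8] grip 0.0 w 0.684 t 7.95
[np.float64(0.17), np.float64(-0.5205), np.float64(-0.0027), np.float64(-2.2771)]
```

View pics/v2.png

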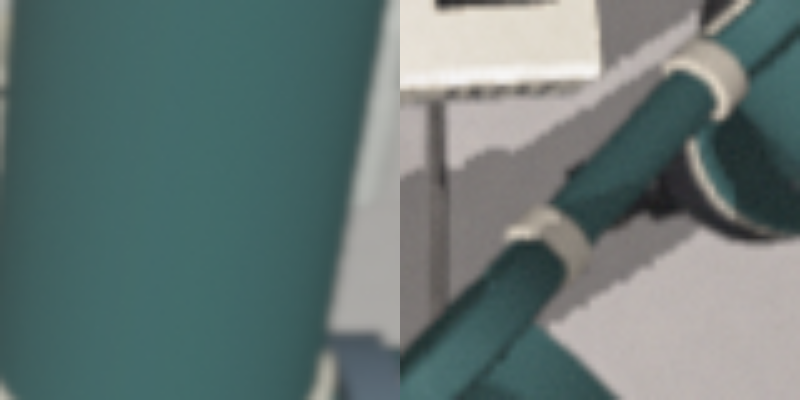

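Emit:
play_rows(
  steps=[0.0275, -0.04, 0, -0.18, 0.055, -0.08, 0, -0.36, 0.0825, -0.12, 0, -0.54, 0.11, -0.16, 0, -0.72, 0.1375, -0.2, 0, -0.9, 0.165, -0.241, 0, -1.08, 0.166, -0.3, 0, -1.26, 0.167, -0.36, 0, -1.44, 0.168, -0.42, 0, -1.62, 0.169, -0.48, 0, -1.8],
)

```text
time: 9.2
tool_pos: [0.4094, 0.1729, 0.2448]
tcp_rot: [-1.602, -2.7, 0.005]
wrist_force: [0.1, 0.4, -0.1]
width: 0.684
grip_force: 0.0
```

Run:
```python
from h import *
t,ct=cam("top"); pt=proj(ct,[.375,-.336,.05])[0]
s,c=cam("scene"); p=proj(c,[.375,-.336,.05])[0]
def cr(im,p,w=30): x,y=[int(np.clip(v,w,m-w)) for v,m in zip(p,(640,480))]; return cv2.resize(im[y-w:y+w,x-w:x+w],(400,400))
cv2.imwrite("pics/v3.png",np.hstack([cr(s,p),cr(t,pt)]))
print(tocmd([.4019,.2109,.15],2.5419))
```

```text
yaw 2.0745 tcp [0.4082 0.176  0.2448] q6 -0.155 F [-0.3 -0.9  0.5] grip 0.0 w 0.687 t 9.3
[np.float64(0.0333), np.float64(0.0116), np.float64(0.0949), np.float64(-0.4674)]
```

View pics/v3.png

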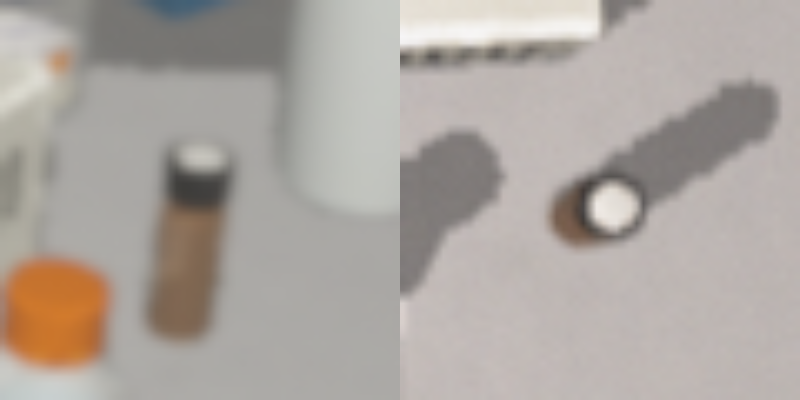

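The vial stands upright on the bench. Now I'll align over the fin.

Emit:
play_rows(
  steps=[0.033, 0.012, 0.03, -0.16, 0.033, 0.012, 0.06, -0.32, 0.033, 0.012, 0.095, -0.467, 0.033, 0.012, 0.095, -0.467, 0.033, 0.012, 0.095, -0.467, 0.033, 0.012, 0.095, -0.467],
  jaw=150,
)

```text
time: 10.05
tool_pos: [0.4075, 0.2066, 0.1538]
tcp_rot: [0.946, 2.994, 0.003]
wrist_force: [0.8, -0.0, -0.3]
width: 0.411
grip_force: 0.0
```

Run:
```python
from h import *
print(tocmd([.4019,.2109,.028],2.5419))
```

```text
yaw 2.5297 tcp [0.4075 0.2066 0.1538] q6 -0.544 F [ 0.8 -0.  -0.3] grip 0.0 w 0.411 t 10.05
[np.float64(0.0073), np.float64(0.0), np.float64(0.1258), np.float64(-0.0122)]
```

Emit:
play_rows(
  steps=[0.007, 0, 0.03, -0.012, 0.007, 0, 0.06, -0.012, 0.007, 0, 0.08, -0.012, 0.007, 0, 0.08, -0.012],
)

```text
time: 10.55
tool_pos: [0.4001, 0.21, 0.0719]
tcp_rot: [-0.926, -3.001, 0.002]
wrist_force: [0.3, -0.7, -0.2]
width: 0.409
grip_force: 0.0
```

Run:
```python
from h import *
print(tocmd([.4019,.2109,.028],2.5419))
```

```text
yaw 2.5428 tcp [0.4001 0.21   0.0719] q6 -0.544 F [ 0.3 -0.7 -0.2] grip 0.0 w 0.409 t 10.55
[np.float64(-0.001), np.float64(0.0018), np.float64(0.0439), np.float64(0.0009)]
```

Emit:
play_rows(
  steps=[-0.001, 0.002, 0.02, 0, -0.001, 0.002, 0.036, 0, -0.001, 0.002, 0.043, 0, -0.001, 0.002, 0.043, 0, -0.001, 0.002, 0.043, 0],
)

```text
time: 11.18
tool_pos: [0.403, 0.2117, 0.0298]
tcp_rot: [0.925, 3.002, 0.001]
wrist_force: [0.7, -0.3, 0.0]
width: 0.412
grip_force: 0.0
```

Emit:
play_rows(
  steps=[0, 0, 0, 0, 0, 0, 0, 0, 0, 0, 0, 0, 0, 0, 0, 0, 0, 0, 0, 0, 0, 0, 0, 0],
  jaw=255,
  grip_force=80,
)

```text
time: 11.92
tool_pos: [0.403, 0.2117, 0.03]
tcp_rot: [0.925, 3.002, 0.001]
wrist_force: [-1.8, -0.4, 5.7]
width: 0.127
grip_force: 79.0
```

Emit:
play_rows(
  steps=[0, 0, -0.01, 0, 0, 0, -0.03, 0, 0, 0, -0.06, 0, 0, 0, -0.1, 0, 0, 0, -0.13, 0, 0, 0, -0.13, 0, 0, 0, -0.13, 0],
)

```text
time: 12.8
tool_pos: [0.4012, 0.2109, 0.1576]
tcp_rot: [-0.924, -3.0, 0.003]
wrist_force: [-0.4, -0.7, -6.8]
width: 0.131
grip_force: 78.4
```

Run:
```python
from h import *
s,c=cam("scene"); p=proj(c,[.402,.21,.16])[0].astype(int); print(p)
cv2.imwrite("pics/lift.png",cv2.resize(s[max(0,p[1]-70):p[1]+90,max(0,p[0]-90):p[0]+90],None,fx=3.3,fy=3.3,interpolation=cv2.INTER_CUBIC))
a=.062; xs=np.array([np.sin(a),-np.cos(a)]); o=np.array([.487,-.1715])
P=o-.078*xs; print(P, tocmd([*P,.16],np.pi/2+a)); print(bot.read_state()["torque"].round(2))
```

```text
[224 287]
yaw 2.5438 tcp [0.4008 0.2107 0.157 ] q6 -0.544 F [-0.7 -0.6 -6.4] grip 78.5 w 0.123 t 12.85
[ 0.4821671  -0.09364987] [np.float64(-0.2386), np.float64(-0.2058), np.float64(-0.0028), np.float64(0.911)]
[-0.08 -0.14  0.05]
```

View pics/lift.png

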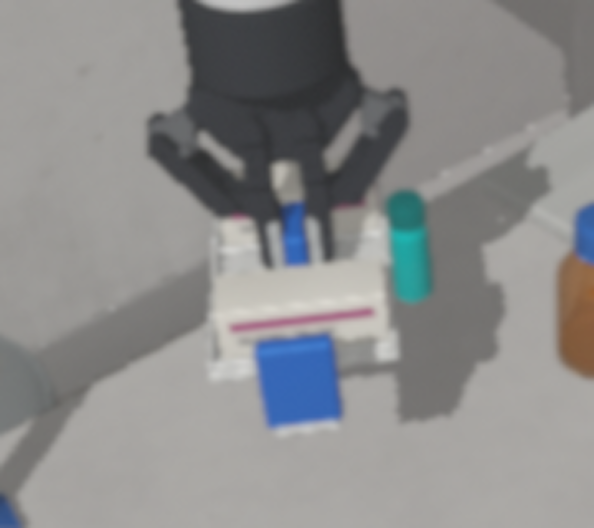

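The carrier is held level by the fin, with both cartons in place (rear carton at crop (300,300), tab at (300,380)). I'll carry it over the shelf.

Emit:
play_rows(
  steps=[-0.01, -0.009, -0.003, 0.04, -0.035, -0.03, -0.003, 0.14, -0.07, -0.06, -0.003, 0.27, -0.105, -0.09, -0.003, 0.4, -0.14, -0.121, -0.003, 0.54, -0.175, -0.151, -0.003, 0.67, -0.205, -0.177, -0.003, 0.79, -0.228, -0.197, -0.003, 0.87, -0.237, -0.205, -0.003, 0.905, -0.2385, -0.206, -0.003, 0.911],
)

```text
time: 14.1
tool_pos: [0.4831, -0.0936, 0.1615]
tcp_rot: [-2.153, -2.286, 0.001]
wrist_force: [-0.1, 0.7, -5.8]
width: 0.122
grip_force: 78.6
```

Emit:
play_rows(
  steps=[0, 0, 0, 0, 0, 0, 0, 0, 0, 0, 0, 0],
)

```text
time: 14.48
tool_pos: [0.4836, -0.0922, 0.1623]
tcp_rot: [-2.15, -2.291, -0.0]
wrist_force: [-0.5, 0.8, -5.8]
width: 0.13
grip_force: 78.6
```

```bash
cat >> h.py <<'E'
a=.062; xs=np.array([np.sin(a),-np.cos(a)]); o=np.array([.487,-.1715]); ys=np.array([-xs[1],xs[0]])
def st(P): d=np.asarray(P)[:2]-o; return (d@xs).round(4),(d@ys).round(4)
def carrier(h):
    """fin-top and carton tops seen from above, carrier underside at height h"""
    im,c=cam("top"); H=hsv(im); f=proj(c,[*(o-.06*xs),h+.03])[0].astype(int)
    roi=np.zeros(im.shape[:2],bool); roi[f[1]-45:f[1]+45,max(0,f[0]-75):f[0]+75]=1
    b=roi&(H[...,0]>100)&(H[...,0]<130)&(H[...,1]>120)&(H[...,2]>60)
    for ce,s,m in comps(b,10): print("blue",ce,s,"as tab",st(ray(c,ce,h+.056)[0]),"as fin",st(ray(c,ce,h+.044)[0]))
    w=roi&(H[...,2]>190)&(H[...,1]<50)
    for ce,s,m in comps(w,60):
        cs,_=cv2.findContours(m.astype(np.uint8),cv2.RETR_EXTERNAL,cv2.CHAIN_APPROX_NONE)
        r=cv2.minAreaRect(ray(c,max(cs,key=len)[:,0],h+.038)[:,:2].astype(np.float32)); print("white",ce,s[4],st(r[0]),np.round(r[1],4),round(r[2],1),"px-centre",st(ray(c,ce,h+.038)[0]))
    return im
E
python3 - <<'E'
from h import *
P=o-.078*xs; print(tocmd([*P,.16],np.pi/2+a)); carrier(.129)
E
```

```text
yaw 1.6342 tcp [ 0.4836 -0.0922  0.1623] q6 -0.303 F [-0.5  0.8 -5.8] grip 78.6 w 0.13 t 14.47
[np.float64(-0.0013), np.float64(-0.0015), np.float64(0.0023), np.float64(0.0014)]
blue [284.4 234.7] [282, 227, 6, 17, 70] as tab (np.float64(-0.1844), np.float64(-0.0012)) as fin (np.float64(-0.185), np.float64(0.0006))
white [404.2 216.9] 235 (np.float64(0.0896), np.float64(0.0286)) [0.0332 0.0438] 4.2 px-centre (np.float64(0.0919), np.float64(0.0274))
white [311.7 238.3] 326 (np.float64(-0.1221), np.float64(-0.0065)) [0.0694 0.0288] 5.2 px-centre (np.float64(-0.1233), np.float64(-0.0103))
white [390.9 249.4] 815 (np.float64(0.0547), np.float64(-0.0584)) [0.086  0.1041] 53.2 px-centre (np.float64(0.0558), np.float64(-0.0461))
white [404.1 268.4] 119 (np.float64(0.0838), np.float64(-0.0925)) [0.0252 0.0332] 5.5 px-centre (np.float64(0.0826), np.float64(-0.0913))
```

Emit:
play_rows(
  steps=[-0.001, -0.0015, 0.02, 0, -0.001, -0.0015, 0.05, 0, -0.001, -0.0015, 0.08, 0, -0.001, -0.0015, 0.1, 0, -0.001, -0.0015, 0.107, 0, -0.001, -0.0015, 0.107, 0, -0.001, -0.0015, 0.11, 0, -0.001, -0.0015, 0.112, 0, -0.001, -0.0015, 0.114, 0],
)

```text
time: 15.65
tool_pos: [0.4827, -0.0942, 0.0487]
tcp_rot: [2.151, 2.289, 0.001]
wrist_force: [0.6, -0.2, -5.6]
width: 0.124
grip_force: 78.6
```

Emit:
play_rows(
  steps=[0, 0, 0.0007, 0, 0, 0, 0.0015, 0, 0, 0, 0.0015, 0],
)

```text
time: 16.02
tool_pos: [0.4823, -0.0941, 0.0467]
tcp_rot: [-2.152, -2.289, 0.0]
wrist_force: [0.1, -0.6, -6.0]
width: 0.126
grip_force: 78.6
```

Emit:
play_rows(
  steps=[0, 0, 0.0007, 0, 0, 0, 0.0015, 0, 0, 0, 0.0022, 0, 0, 0, 0.0022, 0],
)

```text
time: 16.52
tool_pos: [0.4822, -0.0941, 0.0445]
tcp_rot: [-2.151, -2.289, 0.0]
wrist_force: [0.4, 0.6, -6.4]
width: 0.126
grip_force: 78.6
```

Emit:
play_rows(
  steps=[0, 0, 0.0005, 0, 0, 0, 0.001, 0, 0, 0, 0.001, 0],
)

```text
time: 16.9
tool_pos: [0.4824, -0.0941, 0.044]
tcp_rot: [-2.151, -2.289, 0.0]
wrist_force: [-2.4, 1.2, 0.3]
width: 0.124
grip_force: 79.6
```

Emit:
play_rows(
  steps=[0, 0, 0, 0, 0, 0, 0, 0, 0, 0, 0, 0, 0, 0, 0, 0, 0, 0, -0.03, 0, 0, 0, -0.08, 0, 0, 0, -0.13, 0, 0, 0, -0.13, 0],
  jaw=130,
  grip_force=40,
)

```text
time: 17.9
tool_pos: [0.4861, -0.095, 0.1789]
tcp_rot: [2.145, 2.283, 0.008]
wrist_force: [0.4, 0.4, 0.1]
width: 0.489
grip_force: 0.0
```

Run:
```python
from h import *
carrier(.014); P=o-(.078+.106)*xs; print(P,tocmd([*P,.16],a), "tcp st",st(bot.read_state()["tool_pos"]))
```

```text
blue [287.4 238.9] [286, 236, 4, 9, 23] as tab (np.float64(-0.1833), np.float64(0.0058)) as fin (np.float64(-0.1838), np.float64(0.0076))
blue [324.8 242.3] [322, 238, 8, 9, 44] as tab (np.float64(-0.0923), np.float64(-0.0078)) as fin (np.float64(-0.0921), np.float64(-0.0061))
white [407.6 216.3] 113 (np.float64(0.1155), np.float64(0.0494)) [0.0225 0.036 ] 89.1 px-centre (np.float64(0.1182), np.float64(0.0485))
white [314.3 244. ] 405 (np.float64(-0.11), np.float64(-0.0044)) [0.0919 0.0503] 5.2 px-centre (np.float64(-0.1182), np.float64(-0.008))
white [389.  246.8] 945 (np.float64(0.0591), np.float64(-0.017)) [0.0899 0.1237] 6.5 px-centre (np.float64(0.0662), np.float64(-0.0255))
white [346.4 243.2] 191 (np.float64(-0.0383), np.float64(-0.0112)) [0.0292 0.0996] 58.9 px-centre (np.float64(-0.0387), np.float64(-0.0105))
white [403.2 268.5] 105 (np.float64(0.1002), np.float64(-0.084)) [0.0272 0.0323] 0.3 px-centre (np.float64(0.0973), np.float64(-0.0813))
yaw 1.6328 tcp [ 0.4842 -0.0946  0.1762] q6 -0.305 F [-0.6  0.6  0.6] grip 0.0 w 0.493 t 17.95
[0.47559931 0.01214647] [np.float64(0.1071), np.float64(-0.002), np.float64(0.016), np.float64(1.5708)] tcp st (np.float64(-0.077), np.float64(0.0019))
```

Emit:
play_rows(
  steps=[0.01, 0, 0, 0.1, 0.03, 0, 0, 0.28, 0.05, 0, 0, 0.46, 0.07, 0, 0, 0.64, 0.09, -0.001, 0, 0.82, 0.107, -0.002, 0, 1.0, 0.107, -0.002, 0.01, 1.18, 0.107, -0.002, 0.016, 1.36, 0.107, -0.002, 0.016, 1.53, 0.107, -0.002, 0.016, 1.571],
)

```text
time: 19.2
tool_pos: [0.4721, 0.0127, 0.1553]
tcp_rot: [-3.14, -0.093, 0.006]
wrist_force: [0.6, 0.9, -0.4]
width: 0.49
grip_force: 0.0
```

Emit:
play_rows(
  steps=[0, 0, 0, 0, 0, 0, 0, 0],
)

```text
time: 19.45
tool_pos: [0.4729, 0.0126, 0.1566]
tcp_rot: [-3.14, -0.098, 0.003]
wrist_force: [0.3, -0.7, 0.9]
width: 0.489
grip_force: 0.0
```

Run:
```python
from h import *
im=carrier(.014); s,c=cam("scene"); P=o-(.078+.106)*xs; print(tocmd([*P,.075],a))
p=proj(c,[*(o-.1*xs),.05])[0].astype(int); A=cv2.resize(s[p[1]-60:p[1]+60,p[0]-60:p[0]+60],(400,400),interpolation=cv2.INTER_CUBIC)
p=proj(c and dict(np.load("top.npz")),[*(o-.08*xs),.05])[0].astype(int); B=cv2.resize(im[p[1]-45:p[1]+45,p[0]-45:p[0]+45],(400,400),interpolation=cv2.INTER_CUBIC)
cv2.imwrite("pics/placed.png",np.hstack([A,B]))
```

```text
blue [330.5 241.7] [322, 238, 18, 8, 129] as tab (np.float64(-0.0783), np.float64(-0.0071)) as fin (np.float64(-0.0779), np.float64(-0.0054))
blue [288.1 247.5] [287, 245, 3, 6, 16] as tab (np.float64(-0.1826), np.float64(-0.0155)) as fin (np.float64(-0.1832), np.float64(-0.0139))
white [389.6 235.3] 1546 (np.float64(0.0637), np.float64(0.0017)) [0.1306 0.1289] 3.6 px-centre (np.float64(0.0698), np.float64(0.0032))
white [333.8 243.5] 957 (np.float64(-0.0778), np.float64(-0.0042)) [0.0913 0.1163] 2.8 px-centre (np.float64(-0.0699), np.float64(-0.0095))
white [403.8 268.3] 119 (np.float64(0.1004), np.float64(-0.0826)) [0.027  0.0355] 6.0 px-centre (np.float64(0.0988), np.float64(-0.0809))
yaw 0.0622 tcp [0.4733 0.0126 0.1571] q6 1.483 F [0.6 0.7 0. ] grip 0.0 w 0.49 t 19.55
[np.float64(0.0023), np.float64(0.0006), np.float64(0.0821), np.float64(0.0002)]
```

View pics/placed.png

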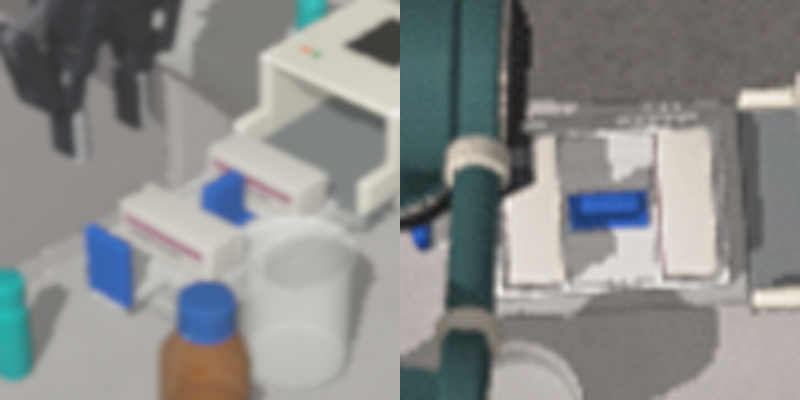

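The carrier lies flat on the shelf: fin at crop (610,204), tab clear, front edge short of the step, and both cartons seated. I'll take the tab next.

Emit:
play_rows(
  steps=[0.002, 0.0005, 0.02, 0, 0.002, 0.0005, 0.05, 0, 0.002, 0.0005, 0.08, 0, 0.002, 0.0005, 0.08, 0, 0.002, 0.0005, 0.08, 0],
  jaw=170,
)

```text
time: 20.18
tool_pos: [0.4763, 0.0122, 0.0784]
tcp_rot: [3.14, 0.097, 0.001]
wrist_force: [0.5, -0.5, 0.4]
width: 0.329
grip_force: 0.0
```

Run:
```python
from h import *
P=o-(.078+.106)*xs; print(tocmd([*P,.053],a))
```

```text
yaw 0.0619 tcp [0.4763 0.0122 0.0784] q6 1.482 F [ 0.5 -0.5  0.4] grip 0.0 w 0.329 t 20.18
[np.float64(-0.0008), np.float64(-0.0), np.float64(0.0254), np.float64(-0.0001)]
```

Emit:
play_rows(
  steps=[-0.001, 0, 0.012, 0, -0.001, 0, 0.025, 0, -0.001, 0, 0.025, 0, -0.001, 0, 0.025, 0],
)

```text
time: 20.68
tool_pos: [0.4746, 0.0121, 0.0524]
tcp_rot: [-3.14, -0.097, 0.001]
wrist_force: [0.4, 0.4, 0.2]
width: 0.338
grip_force: 0.0
```

Emit:
play_rows(
  steps=[0, 0, 0, 0, 0, 0, 0, 0, 0, 0, 0, 0, 0, 0, 0, 0, 0, 0, 0, 0],
  jaw=255,
  grip_force=40,
)

```text
time: 21.3
tool_pos: [0.4751, 0.0121, 0.053]
tcp_rot: [3.14, 0.097, 0.001]
wrist_force: [-0.3, -0.5, 3.3]
width: 0.111
grip_force: 40.6
```

Emit:
play_rows(
  steps=[0, 0, 0.001, 0, 0, 0, 0.002, 0, 0, 0, 0.002, 0],
)

```text
time: 21.68
tool_pos: [0.4751, 0.0123, 0.0527]
tcp_rot: [-3.14, -0.097, 0.0]
wrist_force: [-8.0, 1.1, 20.1]
width: 0.112
grip_force: 43.0
```

Emit:
play_rows(
  steps=[0, 0, 0.001, 0, 0, 0, 0.001, 0],
)

```text
time: 21.92
tool_pos: [0.4752, 0.0124, 0.0526]
tcp_rot: [-3.14, -0.098, 0.0]
wrist_force: [-10.6, 2.8, 26.6]
width: 0.111
grip_force: 44.1
```

Run:
```python
from h import *
print(tocmd(),bot.read_state()["torque"].round(2)); carrier(.014)
```

```text
yaw 0.0621 tcp [0.4752 0.0124 0.0526] q6 1.482 F [-10.6   2.8  26.6] grip 44.1 w 0.111 t 21.93
[] [-0.4   1.53 -0.11]
blue [330.4 241.7] [322, 238, 18, 8, 131] as tab (np.float64(-0.0785), np.float64(-0.0071)) as fin (np.float64(-0.0782), np.float64(-0.0054))
white [389.4 235.6] 1534 (np.float64(0.0633), np.float64(0.002)) [0.1312 0.1281] 3.6 px-centre (np.float64(0.0692), np.float64(0.0024))
white [343.3 245.2] 580 (np.float64(-0.0617), np.float64(-0.0062)) [0.0878 0.0832] 2.8 px-centre (np.float64(-0.0466), np.float64(-0.0151))
white [313.8 249.9] 201 (np.float64(-0.1208), np.float64(-0.0191)) [0.0474 0.0272] 0.3 px-centre (np.float64(-0.1203), np.float64(-0.0227))
white [404.2 268.1] 130 (np.float64(0.1004), np.float64(-0.0826)) [0.0273 0.0352] 5.5 px-centre (np.float64(0.0998), np.float64(-0.0805))
```

Pressing only loads the arm, because the pads hold the tab rigidly in pitch. I'll use that: relax, grip harder and raise it level by a few millimetres.

Emit:
play_rows(
  steps=[0, 0, -0.003, 0, 0, 0, -0.003, 0, 0, 0, -0.003, 0, 0, 0, -0.003, 0],
  grip_force=110,
)

```text
time: 22.48
tool_pos: [0.4748, 0.0122, 0.0531]
tcp_rot: [-3.14, -0.097, 0.0]
wrist_force: [-2.8, 0.1, 9.0]
width: 0.1
grip_force: 109.1
```

Emit:
play_rows(
  steps=[0, 0, -0.001, 0, 0, 0, -0.002, 0, 0, 0, -0.004, 0, 0, 0, -0.006, 0, 0, 0, -0.007, 0, 0, 0, -0.007, 0],
)

```text
time: 23.22
tool_pos: [0.4745, 0.0122, 0.0595]
tcp_rot: [-3.14, -0.097, 0.001]
wrist_force: [0.0, -0.3, -6.0]
width: 0.098
grip_force: 107.2
```

Run:
```python
from h import *
print(tocmd(),bot.read_state()["torque"].round(2)); im=carrier(.021)
s,c=cam("scene"); H=hsv(s)
p=proj(c,[*(o-.08*xs),.05])[0].astype(int); q=proj(c,[*(o-.01*xs),.03])[0].astype(int)
A=cv2.resize(s[p[1]-45:p[1]+55,p[0]-50:p[0]+83],(798,600),interpolation=cv2.INTER_CUBIC); cv2.imwrite("pics/lifted2.png",A)
```

```text
yaw 0.0617 tcp [0.4745 0.0122 0.0595] q6 1.482 F [ 0.  -0.3 -6. ] grip 107.2 w 0.098 t 23.23
[] [0.55 0.09 0.  ]
blue [330.3 241.7] [322, 238, 17, 8, 128] as tab (np.float64(-0.0789), np.float64(-0.008)) as fin (np.float64(-0.0786), np.float64(-0.0063))
white [389.4 235.5] 1540 (np.float64(0.0626), np.float64(0.001)) [0.1306 0.1277] 3.6 px-centre (np.float64(0.0684), np.float64(0.0017))
white [343.6 245.2] 584 (np.float64(-0.0602), np.float64(-0.0071)) [0.0876 0.0914] 2.8 px-centre (np.float64(-0.0462), np.float64(-0.0161))
white [313.7 249.7] 202 (np.float64(-0.1208), np.float64(-0.02)) [0.0472 0.0271] 0.3 px-centre (np.float64(-0.1205), np.float64(-0.0231))
white [404.1 268.2] 128 (np.float64(0.0994), np.float64(-0.0832)) [0.0271 0.0351] 5.5 px-centre (np.float64(0.0985), np.float64(-0.0813))
```

View pics/lifted2.png

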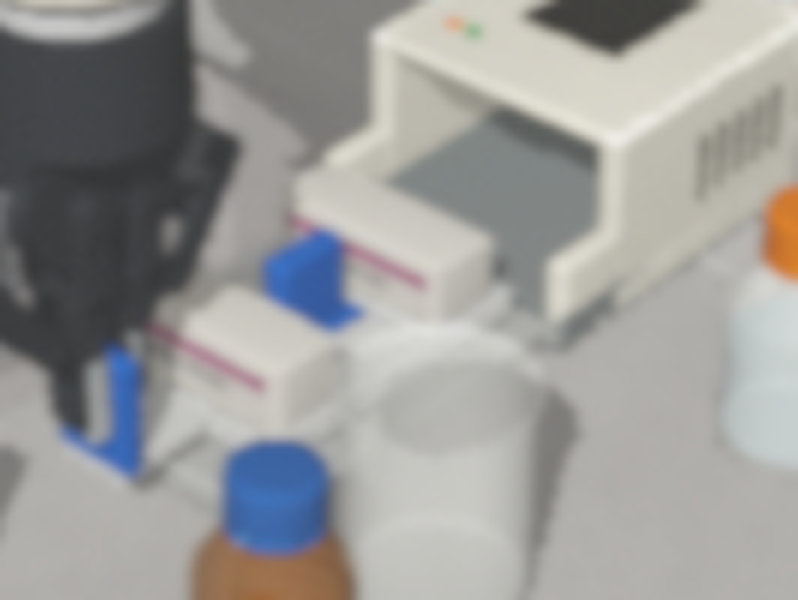

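The picture shows the carrier held level just above the shelf, with the nose at crop (510,290) short of the step, the cartons seated and the fingers on the tab at (100,400). The wrist load of 6 N is the full weight. I'll raise 2 mm more and creep over the step.

Emit:
play_rows(
  steps=[0.001, 0, -0.001, 0, 0.001, 0, -0.002, 0, 0.001, 0.002, -0.002, 0, 0.001, 0.005, -0.002, 0, 0.001, 0.008, -0.002, 0, 0.001, 0.011, -0.002, 0, 0.001, 0.014, -0.002, 0, 0.001, 0.016, -0.002, 0],
)

```text
time: 24.32
tool_pos: [0.4767, -0.004, 0.0616]
tcp_rot: [3.14, 0.097, -0.0]
wrist_force: [-0.7, 0.1, -6.3]
width: 0.102
grip_force: 107.2
```

Emit:
play_rows(
  steps=[0, 0.003, 0, 0, 0, 0.006, 0, 0, 0, 0.009, 0, 0, 0, 0.012, 0, 0, 0, 0.012, 0, 0],
)

```text
time: 24.95
tool_pos: [0.4775, -0.016, 0.0616]
tcp_rot: [3.14, 0.096, 0.0]
wrist_force: [-0.4, 0.4, -6.2]
width: 0.098
grip_force: 107.3
```

Emit:
play_rows(
  steps=[0, 0.004, 0, 0, 0, 0.009, 0, 0, 0, 0.014, 0, 0, 0, 0.019, 0, 0, 0, 0.024, 0, 0, 0, 0.029, 0, 0, 0, 0.034, 0, 0, 0, 0.037, 0, 0, 0, 0.039, 0, 0, 0, 0.04, 0, 0],
)

```text
time: 26.2
tool_pos: [0.4799, -0.0557, 0.0616]
tcp_rot: [-3.14, -0.097, 0.0]
wrist_force: [0.2, 0.1, -5.3]
width: 0.106
grip_force: 107.3
```

Emit:
play_rows(
  steps=[0, 0, 0.001, 0, 0, 0, 0.002, 0, 0, 0, 0.003, 0, 0, 0, 0.003, 0],
)

```text
time: 26.7
tool_pos: [0.4801, -0.0555, 0.0587]
tcp_rot: [-3.14, -0.097, -0.0]
wrist_force: [-1.7, 1.8, -3.2]
width: 0.101
grip_force: 107.7
```

Run:
```python
from h import *
print(tocmd(),bot.read_state()["torque"].round(2),st(bot.read_state()["tool_pos"])); im=carrier(.020)
```

```text
yaw 0.062 tcp [ 0.4801 -0.0555  0.0587] q6 1.342 F [-1.7  1.8 -3.2] grip 107.7 w 0.101 t 26.7
[] [ 0.46  0.08 -0.01] (np.float64(-0.1162), np.float64(0.0003))
blue [357.3 239.7] [349, 236, 18, 8, 129] as tab (np.float64(-0.0128), np.float64(-0.0067)) as fin (np.float64(-0.012), np.float64(-0.005))
white [388.6 237.2] 1627 (np.float64(0.0629), np.float64(0.0013)) [0.1181 0.1376] 89.1 px-centre (np.float64(0.0662), np.float64(-0.0023))
white [343.3 247.8] 126 (np.float64(-0.0479), np.float64(-0.019)) [0.0474 0.0197] 0.0 px-centre (np.float64(-0.0473), np.float64(-0.0224))
white [360.8 252. ] 205 (np.float64(-0.0105), np.float64(-0.0323)) [0.0355 0.0643] 5.1 px-centre (np.float64(-0.0049), np.float64(-0.0352))
white [404.  268.2] 127 (np.float64(0.0994), np.float64(-0.0831)) [0.0272 0.0348] 5.5 px-centre (np.float64(0.0984), np.float64(-0.0812))
```

Emit:
play_rows(
  steps=[0, 0.003, -0.0005, 0, 0, 0.007, -0.0005, 0, 0, 0.012, -0.0005, 0, 0, 0.017, -0.0005, 0, 0, 0.022, -0.0005, 0, 0, 0.027, -0.0005, 0, 0, 0.032, -0.0005, 0, 0, 0.036, -0.0005, 0, 0, 0.039, -0.0005, 0, 0, 0.04, -0.0005, 0],
)

```text
time: 28.0
tool_pos: [0.4824, -0.0958, 0.0591]
tcp_rot: [-3.14, -0.097, 0.0]
wrist_force: [0.2, 1.1, -4.1]
width: 0.102
grip_force: 107.5
```

Emit:
play_rows(
  steps=[0, 0.003, 0, 0, 0, 0.007, 0, 0, 0, 0.012, 0, 0, 0, 0.017, 0, 0, 0, 0.022, 0, 0, 0, 0.026, 0, 0, 0, 0.029, 0, 0, 0, 0.031, 0, 0, 0, 0.032, 0, 0, 0, 0.032, 0, 0],
)

```text
time: 29.25
tool_pos: [0.4844, -0.1277, 0.0591]
tcp_rot: [3.14, 0.097, 0.0]
wrist_force: [0.2, 0.7, -5.4]
width: 0.1
grip_force: 107.7
```

Run:
```python
from h import *
print(tocmd(),bot.read_state()["torque"].round(2),st(bot.read_state()["tool_pos"]))
```

```text
yaw 0.0618 tcp [ 0.4844 -0.1277  0.0591] q6 1.202 F [ 0.2  0.7 -5.4] grip 107.7 w 0.1 t 29.25
[] [ 0.35 -0.   -0.05] (np.float64(-0.0439), np.float64(0.0001))
```

Emit:
play_rows(
  steps=[0, 0.001, 0, 0, 0, 0.003, 0, 0, 0, 0.005, 0, 0, 0, 0.007, 0, 0, 0, 0.009, 0, 0, 0, 0.01, 0, 0, 0, 0.01, 0, 0],
)

```text
time: 30.12
tool_pos: [0.485, -0.1378, 0.0591]
tcp_rot: [3.14, 0.097, 0.0]
wrist_force: [-0.9, -0.0, -5.5]
width: 0.101
grip_force: 107.7
```

Emit:
play_rows(
  steps=[0, 0.0005, 0, 0, 0, 0.001, 0, 0, 0, 0.0015, 0, 0, 0, 0.0015, 0, 0],
)

```text
time: 30.62
tool_pos: [0.4851, -0.1391, 0.0591]
tcp_rot: [3.14, 0.097, 0.0]
wrist_force: [-0.5, -0.3, -5.1]
width: 0.096
grip_force: 107.7
```

Emit:
play_rows(
  steps=[0, 0.0005, 0, 0, 0, 0.001, 0, 0, 0, 0.0015, 0, 0, 0, 0.002, 0, 0, 0, 0.002, 0, 0],
)

```text
time: 31.25
tool_pos: [0.4852, -0.1411, 0.0591]
tcp_rot: [3.14, 0.097, 0.0]
wrist_force: [0.3, 0.8, -4.8]
width: 0.099
grip_force: 107.8
```

Emit:
play_rows(
  steps=[0, 0.0005, 0, 0, 0, 0.001, 0, 0, 0, 0.0015, 0, 0, 0, 0.002, 0, 0, 0, 0.002, 0, 0],
)

```text
time: 31.88
tool_pos: [0.4847, -0.1414, 0.059]
tcp_rot: [-3.137, -0.097, 0.002]
wrist_force: [-1.6, 8.7, -0.3]
width: 0.102
grip_force: 108.4
```

Wall touched gently at 9 N. I'll relax, lower to the floor and release.

Emit:
play_rows(
  steps=[0, -0.001, 0, 0, 0, -0.0025, 0, 0, 0, -0.0025, 0.0005, 0, 0, -0.0025, 0.001, 0, 0, -0.0025, 0.001, 0],
)

```text
time: 32.5
tool_pos: [0.4854, -0.1406, 0.0583]
tcp_rot: [3.14, 0.097, 0.001]
wrist_force: [0.4, 1.8, -2.4]
width: 0.098
grip_force: 108.2
```

Run:
```python
from h import *
print(tocmd(),bot.read_state()["torque"].round(2),st(bot.read_state()["tool_pos"]))
```

```text
yaw 0.0617 tcp [ 0.4854 -0.1406  0.0583] q6 1.178 F [ 0.4  1.8 -2.4] grip 108.2 w 0.098 t 32.5
[] [ 0.37 -0.02 -0.07] (np.float64(-0.0309), np.float64(0.0003))
```

Emit:
play_rows(
  steps=[0, 0, 0.0004, 0, 0, 0, 0.0008, 0, 0, 0, 0.0008, 0],
)

```text
time: 32.88
tool_pos: [0.4854, -0.1406, 0.0582]
tcp_rot: [3.14, 0.097, 0.001]
wrist_force: [-2.7, 2.7, 4.2]
width: 0.098
grip_force: 109.6
```

Emit:
play_rows(
  steps=[0, 0, 0, 0, 0, 0, 0, 0, 0, 0, 0, 0, 0, 0, 0, 0],
  jaw=170,
)

```text
time: 33.38
tool_pos: [0.4853, -0.1407, 0.0573]
tcp_rot: [3.14, 0.097, 0.0]
wrist_force: [0.3, 0.8, -0.4]
width: 0.335
grip_force: 0.0
```

Run:
```python
from h import *
print(tocmd(),st(bot.read_state()["tool_pos"])); im=carrier(.019)
```

```text
yaw 0.0618 tcp [ 0.4853 -0.1407  0.0573] q6 1.178 F [ 0.3  0.8 -0.4] grip 0.0 w 0.335 t 33.38
[] (np.float64(-0.0309), np.float64(0.0002))
white [393.6 250. ] 640 (np.float64(0.0782), np.float64(-0.0238)) [0.0841 0.0778] 89.5 px-centre (np.float64(0.0764), np.float64(-0.0347))
white [404. 268.] 126 (np.float64(0.0997), np.float64(-0.0831)) [0.0272 0.0351] 5.5 px-centre (np.float64(0.0986), np.float64(-0.0807))
```

Released. I'll go straight up, move back, and check the tab from above.

Emit:
play_rows(
  steps=[0, 0, -0.02, 0, 0, 0, -0.06, 0, 0, 0, -0.11, 0, 0, 0, -0.16, 0, 0.0, -0.05, -0.16, 0, 0.0, -0.11, -0.16, 0, 0.0, -0.17, -0.16, 0, 0.0, -0.22, -0.16, 0, 0, -0.25, -0.16, 0, 0, -0.25, -0.16, 0],
)

```text
time: 34.67
tool_pos: [0.4694, 0.1107, 0.2172]
tcp_rot: [-3.14, -0.103, 0.0]
wrist_force: [0.7, -0.9, -0.3]
width: 0.332
grip_force: 0.0
```

Run:
```python
from h import *
print(tocmd()); im=carrier(.019)
c=dict(np.load("top.npz")); H=hsv(im); r=np.zeros(im.shape[:2],bool); r[215:275,330:366]=1
b=r&(H[...,0]>100)&(H[...,0]<130)&(H[...,1]>120)&(H[...,2]>60)
for ce,s,m in comps(b,8):
    y,x=np.nonzero(m); P=ray(c,np.c_[x,y],.075)
    d=P[:,:2]-o; print(ce,"tab axis angle",np.polyfit(d@ys,d@xs,1).round(4),"mean",(d@xs).mean().round(4),(d@ys).mean().round(4),"span y",(d@ys).min().round(3),(d@ys).max().round(3))
v=[(x[0],ray(c,x[0],.073)[0].round(3)) for x in comps((H[...,2]>200)&(H[...,1]<50),15) if abs(x[0][0]-430)<12 and abs(x[0][1]-283)<12]; print("vial",v)
# scene view: tab and fin heights against prediction for the home pose
s,cs=cam("scene"); Hs=hsv(s); p=proj(cs,[*(o-.031*xs),.045])[0]; print("pred tab mid",p)
b=(Hs[...,0]>100)&(Hs[...,0]<130)&(Hs[...,1]>120)&(Hs[...,2]>60)
for ce,st_,m in comps(b,10):
    if np.hypot(*(ce-p))<60: print("scene blue",ce,st_)
```

```text
yaw 0.0655 tcp [0.4694 0.1107 0.2172] q6 1.685 F [ 0.7 -0.9 -0.3] grip 0.0 w 0.332 t 34.67
[]
blue [349.2 238.6] [347, 231, 5, 16, 58] as tab (np.float64(-0.0323), np.float64(-0.0027)) as fin (np.float64(-0.0316), np.float64(-0.001))
white [387.3 235.6] 1773 (np.float64(0.0631), np.float64(0.001)) [0.1301 0.1285] 3.6 px-centre (np.float64(0.0634), np.float64(0.002))
white [362.7 245.4] 73 (np.float64(-0.0028), np.float64(-0.0276)) [0.0494 0.0316] 15.1 px-centre (np.float64(0.0009), np.float64(-0.019))
white [403.7 268.3] 120 (np.float64(0.0995), np.float64(-0.0831)) [0.0272 0.0348] 5.5 px-centre (np.float64(0.0978), np.float64(-0.0814))
[349.2 238.6] tab axis angle [ 0.0283 -0.0322] mean -0.0323 -0.0026 span y -0.021 0.016
vial [(array([429.5, 283.6]), array([ 0.373, -0.334,  0.073]))]
pred tab mid [336.15957456 243.15963793]
scene blue [334.8 241.3] [329, 231, 12, 22, 203]
scene blue [316.4 287.3] [309, 279, 16, 18, 242]
```

```bash
python3 -c "
from workcell import bot
print(bot.finish_job())"
```

```text
the job is handed in; nothing more can be done
None
```

I handed the job in at about 35 s; no verdict was returned. The last readings put the vial on the bench and the carrier home on the bay floor, released: middle about 74 mm past the step and 3 mm off centre. I did not re-check the cartons after sliding in, and the carrier went over the step by a roughly 8 mm level lift on its tab, because pressing the tab down didn't raise the nose.

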